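# Right the tipped dropper bottle in its lane

### The arm

A 6-joint arm with a two-finger parallel gripper is mounted at the origin on a cart in front of the work surface, level with it; the furniture and walls round the work are solid. World frame = base frame: x ahead of the robot, y to its left, z up, the work surface at z = 0. Lengths are in m, angles in rad, forces in N, time in s.
With the tool pointing down it reaches from about 0.425 to 0.95 m from the base axis. Payload 3.5 kg.
Tool frame: the origin (TCP) lies at the very end of the fingers, on their centre line; the grasp point (between the pads) lies 19 mm behind it; z points along the fingers, y is the line along which they close (so a half turn about z gives the same grasp; the last joint's range is limited). The gripper opens to 85 mm and grips with 20 to 120 N. Pads are 22 mm wide; open, the fingers measure 114 mm over their backs; the gripper's body (76 mm by 85 mm) begins 54 mm behind the grasp point. The pads swing forward as they close: fully open they stand 13 mm farther back than shut.
Start: joints at [1.081, 0.286, 1.577, -0, 1.279, -0.15], TCP at [0.225, 0.636, 0.231] pointing down, gripper open.
Joint ranges: [-2.77, 2.77], [-0.9, 2.22], [0.21, 2.48], [-1.53, 4.67], [0.24, 2.81], [-2.84, 2.84]. Speed limits (rad/s): [2.79, 2.79, 3.14, 3.14, 3.14, 3.14].

### API

Orientations are given as a unit quaternion [x, y, z, w].
In Python, from plant import ctrl, vision, workorder, get_state gives the robot as it stands (ctrl), with the cameras (vision), the readings as plain functions and the job (workorder).
- The arm moves only by the shell command python3 inch.py 'ROWS' [FORCE]. ROWS is a JSON list of rows, 1 to 10 of them, each of 7 numbers: dx, dy, dz in m, then a rotation vector rx, ry, rz in rad, then the opening from 0.0 (shut) to 1.0 (fully open); each row is the pose to reach, as a shift and turn from the pose commanded when the command began, along the tool's axes at that moment; what a row does not reach only later rows make up. A row lasts 1/8 s, in which the tool goes at most 0.0625 m and 0.188 rad, less where a joint would pass 70% of its speed; a pose out of reach is approached as far as the arm can. The fingers move at their own pace and stop on an object; FORCE is the grip in N (left out, the last holds). Time passes only in rows, so rows that do not move let the fingers close. It prints the time, the measured TCP pose, the force, the opening and the grip force at its end.
- get_state(): the state, without advancing time (a new reading comes with each control period).
- vision.read_camera(name): name is "scene" or "top" or "wrist"; returns a dict with "pixels" (400x640x3 uint8, red, green, blue), "camera_matrix" (3x3 intrinsics, pixels), "xyz" and "orientation" of the camera in the world. Camera axes: x right, y down, z forward; pixel columns grow to the right and rows downward; lengths in m; the calibration is good to about 2 mm. A picture is of the moment at which its call begins. There is no depth.
- workorder.sign_off(): hands the job in; it is judged then, once.
The state is a dict: "time": time; "qpos": joint angles; "dq": joint speeds; "joint_efforts": joint torques, N m; "eef_pos": TCP position; "tcp_rot": TCP orientation; "contact_force": force on the tool from outside, world axes, zero at the start; "wrist_torque": the same for the moment, N m; "opening": opening from 0.0 (shut) to 1.0 (fully open); "finger_force": force on a finger pad.
Only numpy, scipy, OpenCV 4.12 (cv2) and the standard library are available. Lean on these libraries where they do the work, as an engineer would, in place of code of your own. Each camera call takes 0.05 s, during which the arm holds its last target. There are 200 camera calls.

### The job

A dropper bottle has fallen over in the lane of the bottle rack, where its standing neighbours leave no room to turn it up. Lift it out, put it down on the open bench in front of the rack and let go of it, then take it another way and stand it upright in the lane, squarely on the dark round pad that marks its empty place. Leave the neighbours standing where they are.

Things in the scene. Friction and masses are not known exactly. Their poses are not given: they have to be found in the camera images.
- tipped_bottle: the fallen dropper bottle: glass body 32 mm in diameter and 60 mm high, neck 20 mm wide up to 70 mm, black rubber cap 13 mm wide up to 94 mm; 50 to 100 g. Origin: centre of its flat foot; its z axis runs from the foot to the cap (level at the start, along the lane, the body lying on the lane floor). Grip the glass. Lying, it can roll if knocked.
- lane_rack: fixed aluminium rack: a straight lane, floor 4 mm above the bench, 46 mm wide between low rails (4 mm thick, tops 11 mm above the bench), 316 mm long between end stops 22 mm high; 54 x 326 mm outside. Origin: centre of the underside; y along the lane, +x away from the robot, z up. Four places, at y = -105, -35, +35 and +105 mm.
- place_pad: flat dark round pad, 40 mm in diameter, flush in the lane floor: the empty place of the fallen bottle, which lies over it. It lies at any of the four places. Origin: its centre, on the lane floor (4 mm above the bench); x across the lane, y along it, as of the rack.
- set_down (a point): point on the bench 140 mm in front of the middle of the rack (at x = -140 mm of the rack); the bench within 70 mm fore and aft and 100 mm to either side of it is free: where to put the bottle down. Axes as of the rack.
- bottle_a: neighbour: a dropper bottle like the fallen one (32 mm in diameter, 94 mm high), standing loose in another place of the lane. Origin: centre of its foot, z up.
- bottle_b: neighbour: another such dropper bottle, 32 mm in diameter, 94 mm high, standing loose in another place of the lane. Origin: centre of its foot, z up.
- swab_tube_1: neighbour: clear tube of cotton swabs, 39 mm in diameter, 75 mm high, the swabs reaching to 106 mm, standing loose in another place of the lane. Origin: centre of its foot, z up.

How it is judged:
By the outcome, as a careful person would: the job done as asked, in the order asked, and still so for the second after the job is handed in, with the robot touching nothing.
It also fails if it takes over 51 s, if anything falls off the work surface, if the arm or the gripper's body presses on something with over 40 N, if the wrist force passes 120 N, or if a joint passes its speed limit or range.

## Working session

There is one attempt and no reset: what is moved stays moved. The work goes in short steps, Python scripts to look and compute and a shell command to move; the robot and the scene stay as the last step left them, time stands still between calls to the robot, and variables do not carry over. Pictures are saved under pics/ and viewed, at most 10 in all, crops included, and the job is handed in when it is done.

```bash
ls; mkdir -p pics
cat > h.py <<'E'
import numpy as np, cv2
from scipy.spatial.transform import Rotation as R
from plant import ctrl, vision, workorder, get_state
def cam(n,save=None):
    c=vision.read_camera(n)
    if save: cv2.imwrite('pics/'+save,c['pixels'][:,:,::-1])
    return c
def ray(c,u,v):
    K=np.array(c['camera_matrix']);d=np.linalg.inv(K)@[u,v,1.]
    d=R.from_quat(c['orientation']).apply(d);return np.array(c['xyz']),d/np.linalg.norm(d)
def plane(c,u,v,z):
    o,d=ray(c,u,v);return o+d*(z-o[2])/d[2]
def proj(c,p):
    q=R.from_quat(c['orientation']).inv().apply(np.array(p)-c['xyz']);K=np.array(c['camera_matrix']);q=K@q;return q[:2]/q[2]
def tri(rs):
    A=np.zeros((3,3));b=np.zeros(3)
    for o,d in rs:
        P=np.eye(3)-np.outer(d,d);A+=P;b+=P@o
    p=np.linalg.solve(A,b);return p,[np.linalg.norm((np.eye(3)-np.outer(d,d))@(p-o)) for o,d in rs]
E
python3 - <<'E'
from h import *
for n in ['top','scene','wrist']:
    c=cam(n,n+'0.png');print(n,c['xyz'],c['orientation'],c['camera_matrix'])
s=get_state();print(s)
a=cv2.imread('pics/top0.png');b=cv2.imread('pics/scene0.png')
E
```

```text
inch.py
pics
plant.py
top [0.43420784 0.10694584 0.87508051] [-0.70339269  0.70656472 -0.06460065  0.04279929] [[481.09804525   0.         318.76689306]
 [  0.         481.09804525 199.51899796]
 [  0.           0.           1.        ]]
scene [ 0.18080227 -0.43497966  0.61228857] [ 0.87279588 -0.26743643  0.12148694 -0.38980255] [[383.42281048   0.         313.61114077]
 [  0.         383.42281048 192.97326603]
 [  0.           0.           1.        ]]
wrist [0.16379188 0.65806368 0.37245221] [0.80901542 0.57303611 0.07464337 0.10748039] [[353.90100252   0.         325.78510265]
 [  0.         353.90100252 195.3286104 ]
 [  0.           0.           1.        ]]
{'time': 0.15, 'qpos': array([ 1.08099911e+00,  2.87009918e-01,  1.57785348e+00,  3.39904049e-05,
        1.27858476e+00, -1.49993260e-01]), 'dq': array([ 0.00145254, -0.00167939, -0.00465845,  0.00205927, -0.00077174,
       -0.00052286]), 'joint_efforts': array([ 3.68429037e-04, -4.06604397e+01, -2.93143398e+01, -1.52466491e-04,
        3.95318973e-03,  1.38905122e-05]), 'eef_pos': array([0.22469588, 0.63596141, 0.23022618]), 'tcp_rot': array([ 1.69090508e-01,  9.85600091e-01, -8.75566478e-04, -3.07191399e-04]), 'contact_force': array([-0.6024477 ,  0.63400813,  0.59323736]), 'wrist_torque': array([-0.00062325, -0.02921679, -0.0732887 ]), 'finger_force': 0.0, 'opening': 1.003790038697522}
```

View pics/top0.png

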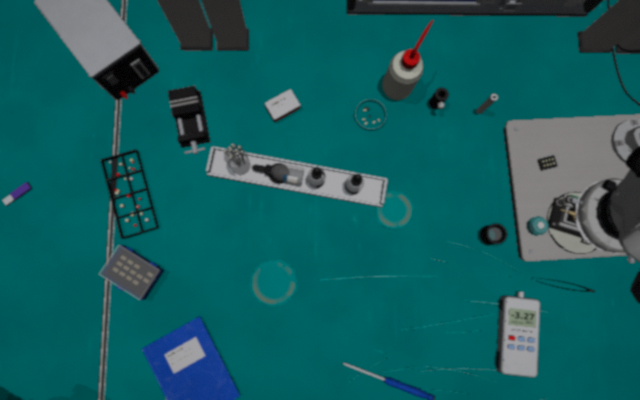

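View pics/scene0.png

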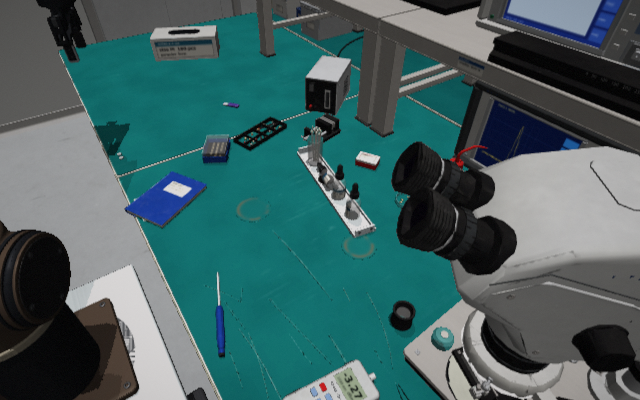

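The top view shows the rack from (212,148) to (386,205). The swab tube is at about (236,158), the fallen bottle lies from (254,168) at the cap to (303,180) at the foot, with the dark pad near (278,172), and the two standing bottles are at about (316,177) and (353,184). In the scene view the rack runs from (305,150) to (370,230). I'll zoom in on both.

Run:
```python
from h import *
a=cv2.imread('pics/top0.png')[135:220,195:395];b=cv2.imread('pics/scene0.png')[115:245,280:390]
a=cv2.resize(a,(800,340),interpolation=cv2.INTER_CUBIC)
b=cv2.resize(b,None,fx=4.5,fy=4.5,interpolation=cv2.INTER_CUBIC)
cv2.imwrite('pics/a1.png',a);cv2.imwrite('pics/b1.png',b)
# rack
c=cam('top');im=c['pixels'].astype(int)
m=((im[:,:,0]>95)&(abs(im[:,:,0]-im[:,:,1])<40)).astype(np.uint8)
m[:135]=0;m[220:]=0;m[:,:195]=0;m[:,395:]=0
n,l,st,ce=cv2.connectedComponentsWithStats(cv2.morphologyEx(m,cv2.MORPH_CLOSE,np.ones((3,3))))
k=1+np.argmax(st[1:,4]);pts=cv2.findNonZero((l==k).astype(np.uint8))
r=cv2.minAreaRect(pts);bx=cv2.boxPoints(r);print(r,bx)
P=np.array([plane(c,u,v,.011) for u,v in bx]);print(P,P.mean(0),[np.linalg.norm(P[i]-P[i-1]) for i in range(4)])
```

```text
((296.5998229980469, 175.037841796875), (181.1094512939453, 31.34494972229004), 10.451634407043457) [[204.70447 174.02316]
 [210.39062 143.19827]
 [388.49518 176.05252]
 [382.80902 206.87741]]
[[ 0.61396105  0.28706761  0.011     ]
 [ 0.67174823  0.27835555  0.011     ]
 [ 0.609987   -0.04888425  0.011     ]
 [ 0.55277698 -0.03682426  0.011     ]] [0.61211832 0.11992866 0.011     ] [np.float64(0.329620135094256), np.float64(0.05844021420360824), np.float64(0.33301702269705497), np.float64(0.05846733495915135)]
```

View pics/a1.png

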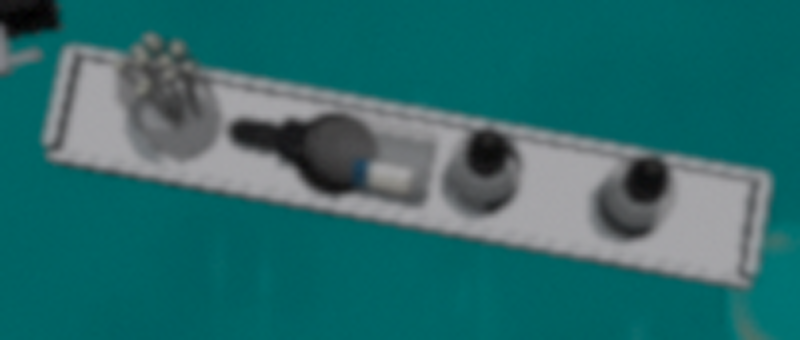

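View pics/b1.png

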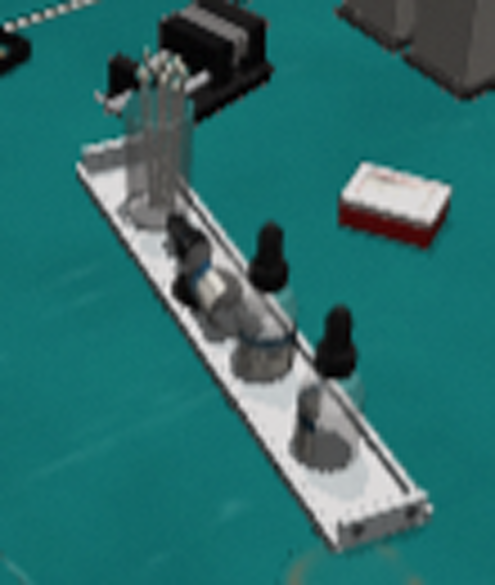

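The crops show the cap pointing to +y of the rack, towards the swab tube, with the foot near the standing bottle. The pad is under the neck end, at about (279,172) in the full top view. I'll move the wrist camera over the rack for a closer measurement.

```bash
python3 inch.py '[[-0.534,-0.342,0,0,0,1.417,1],[-0.534,-0.342,0,0,0,1.417,1],[-0.534,-0.342,0,0,0,1.417,1],[-0.534,-0.342,0,0,0,1.417,1],[-0.534,-0.342,0,0,0,1.417,1],[-0.534,-0.342,0,0,0,1.417,1],[-0.534,-0.342,0,0,0,1.417,1],[-0.534,-0.342,0,0,0,1.417,1],[-0.534,-0.342,0,0,0,1.417,1],[-0.534,-0.342,0,0,0,1.417,1]]'
python3 inch.py '[[0,0,0,0,0,0,0.7],[0,0,0,0,0,0,0.7],[0,0,0,0,0,0,0.7]]'
python3 - <<'E'
from h import *
c=cam('wrist','w1.png');print(c['xyz'],c['orientation'],get_state()['qpos'])
E
```

```text
time: 1.45
eef_pos: [0.6097, 0.1414, 0.2313]
tcp_rot: [0.77, 0.638, 0.0, -0.0]
contact_force: [0.6, 0.9, -0.0]
opening: 1.0
finger_force: 0.0
time: 1.82
eef_pos: [0.6079, 0.1445, 0.2312]
tcp_rot: [0.769, 0.639, -0.0, -0.0]
contact_force: [-0.7, 1.7, 0.6]
opening: 0.701
finger_force: 0.0
[0.62078303 0.20898934 0.37357795] [ 0.9872436  -0.09052893 -0.01214599  0.13041113] [7.13212654e-02 1.77832848e-01 1.70558104e+00 1.96873136e-04
 1.25838007e+00 2.55145001e-01]
```

View pics/w1.png

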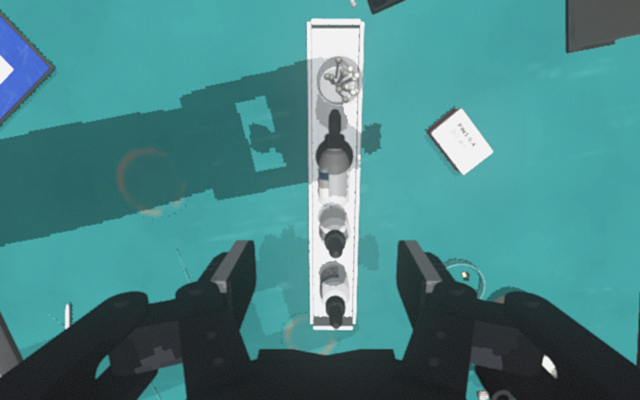

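The wrist view shows the rack vertical, from (307,20) to (365,328). The swab tube is at (340,80), the cap tip of the fallen bottle at (334,110), the pad at about (334,155), the foot at about row 200, and the standing bottles' bodies at (333,215) and (333,275). I'll zoom in and take rack edges numerically.

Run:
```python
from h import *
a=cv2.imread('pics/w1.png');cv2.imwrite('pics/w1z.png',cv2.resize(a[95:245,290:380],None,fx=4,fy=4,interpolation=cv2.INTER_CUBIC))
c=cam('wrist');im=c['pixels'].astype(int)
m=((im[:,:,0]>130)&(abs(im[:,:,0]-im[:,:,1])<40)).astype(np.uint8);m[:,:295]=0;m[:,375:]=0
for r in (40,60,120,180,240,300): x=np.where(m[r])[0];print(r,x.min(),x.max())
for x in(325,333,345): r=np.where(m[:,x])[0];print('col',x,r.min(),r.max())
# edges at rail top z=.011 , fit
L=[];Rr=[]
for r in range(30,320,5):
    x=np.where(m[r])[0]
    if len(x)>5: L.append(plane(c,x.min()-.5,r,.011)[:2]);Rr.append(plane(c,x.max()+.5,r,.011)[:2])
for E in(L,Rr): E=np.array(E);f=cv2.fitLine(E.astype(np.float32),cv2.DIST_HUBER,0,.001,.001).ravel();print(f,np.degrees(np.arctan2(f[1],f[0])))
print('ends top22', plane(c,336,19,.022),plane(c,333,329,.022))
```

```text
40 307 363
60 307 362
120 308 361
180 309 359
240 309 357
300 309 356
col 325 19 352
col 333 19 330
col 345 19 329
[0.18676385 0.9824048  0.59092885 0.15172295] 79.23601
[0.18422894 0.98288333 0.6413494  0.12549302] 79.38381
ends top22 [0.64276699 0.27736138 0.022     ] [ 0.58287866 -0.04132524  0.022     ]
```

View pics/w1z.png

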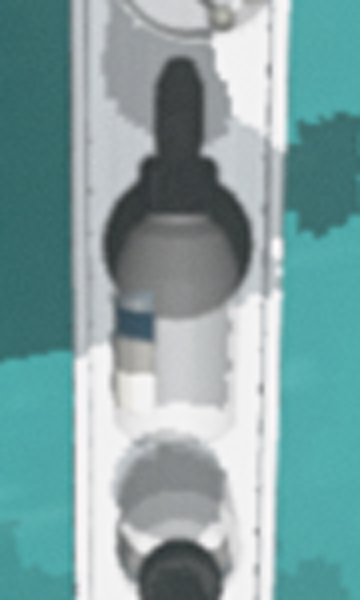

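The zoom shows the pad circle at about (334.6,155) px, the cap tip at (335,109.5), the body edges at columns 319 and 349, and the foot edge at about row 204.

```bash
cat >> h.py <<'E'
C=np.array([.6126,.1185]);n=np.array([.9826,-.1857]);t=np.array([.1857,.9826])
def rk(p): d=np.array(p)[:2]-C;return np.round([1000*d@n,1000*d@t]+([1000*p[2]] if len(p)>2 else []),1)
E
python3 - <<'E'
from h import *
w=cam('wrist');T=cam('top')
print('pad',plane(w,334.6,155,.004),rk(plane(w,334.6,155,.004)), 'top',rk(plane(T,195+338/4,135+152/4,.004)))
for nm,a,b in(('cap',(335,110),(253.5,167.5)),('foot',(334,204),(303,178))):
    p,e=tri([ray(w,*a),ray(T,*b)]);print(nm,p,rk(p),np.round(1000*np.array(e),1), rk(plane(w,*a,.02)))
p,e=tri([ray(w,334.6,155),ray(T,279.5,173)]);print('pad3',rk(p),e)
# standing bottle next: caps top centre w(335,241?) ; 
for z,a in((.004,(334,226)),(.094,(335,242)),(.004,(340,97)),(.106,(340,80))): print(rk(plane(w,*a,z)))
print(get_state()['eef_pos'],get_state()['tcp_rot'],get_state()['opening'])
E
```

```text
pad [0.61986982 0.15269953 0.004     ] [ 0.8 35.   4. ] top [-1.6 33.4  4. ]
cap [0.62779557 0.19863754 0.00555601] [ 0.  81.6  5.6] [0.9 0.9] [ 0.3 81.3 20. ]
foot [0.607695   0.10634089 0.01818806] [ -2.6 -12.9  18.2] [3.3 3.3] [  0.3 -13.9  20. ]
pad3 [ 0.6 33.9 -4.9] [np.float64(0.0005095290089031438), np.float64(0.0005095290089030056)]
[  1.  -44.1   4. ]
[ -0.4 -25.7  94. ]
[ 5.6 93.6  4. ]
[  1.5 104.6 106. ]
[0.60828248 0.14428602 0.231508  ] [7.69165648e-01 6.39049447e-01 8.67541629e-05 4.93330470e-05] 0.6979952984982214
```

```bash
python3 inch.py '[[0,0.0093,0.05,0,0,-0.002,0.65],[0,0.0093,0.11,0,0,-0.002,0.65],[0,0.0093,0.16,0,0,-0.002,0.65],[0,0.0093,0.18,0,0,-0.002,0.65],[0,0.0093,0.18,0,0,-0.002,0.65]]'
python3 - <<'E'
from h import *
s=get_state();print(rk(s['eef_pos']));c=cam('wrist','w2.png')
E
```

```text
time: 2.65
eef_pos: [0.6172, 0.1418, 0.0505]
tcp_rot: [0.769, 0.639, -0.001, -0.001]
contact_force: [0.6, -0.2, 0.5]
opening: 0.647
finger_force: 0.0
[ 0.2 23.7 50.5]
```

View pics/w2.png

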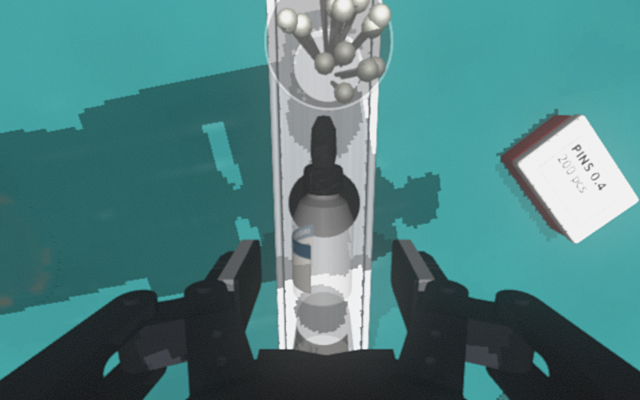

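The fingers at (250,270) and (400,270) straddle the bottle, whose axis is at column 324. I'll descend and grip.

```bash
python3 inch.py '[[0,0,0.02,0,0,0,0.65],[0,0,0.038,0,0,0,0.65],[0,0,0.038,0,0,0,0.65],[0,0,0.038,0,0,0,0.2],[0,0,0.038,0,0,0,0.2],[0,0,0.038,0,0,0,0.2],[0,0,0.038,0,0,0,0.2]]' 50
python3 inch.py '[[0,0,0,0,0,0,0.2],[0,0,-0.02,0,0,0,0.2],[0,0,-0.04,0,0,0,0.2]]'
```

```text
time: 3.58
eef_pos: [0.6185, 0.1415, 0.0139]
tcp_rot: [0.769, 0.639, 0.0, 0.0]
contact_force: [0.5, -0.4, 1.5]
opening: 0.353
finger_force: 49.6
time: 3.95
eef_pos: [0.6179, 0.1415, 0.0546]
tcp_rot: [0.769, 0.639, -0.0, -0.0]
contact_force: [0.6, -0.9, -0.5]
opening: 0.354
finger_force: 49.6
```

```bash
python3 inch.py '[[0,0,-0.05,0,0,0,0.2],[0,0,-0.1,0,0,0,0.2],[-0.0233,-0.1462,-0.1,0,0,1.571,0.2],[-0.0233,-0.1462,-0.1,0,0,1.571,0.2],[-0.0233,-0.1462,-0.1,0,0,1.571,0.2],[-0.0233,-0.1462,-0.1,0,0,1.571,0.2],[-0.0233,-0.1462,-0.1,0,0,1.571,0.2],[-0.0233,-0.1462,-0.1,0,0,1.571,0.2],[-0.0233,-0.1462,-0.1,0,0,1.571,0.2],[-0.0233,-0.1462,-0.1,0,0,1.571,0.2]]'
python3 inch.py '[[0,0,0.04,0,0,0.1,0.2],[0,0,0.1,0,0,0.1,0.2],[0,0,0.12,0,0,0.1,0.2],[0,0,0.12,0,0,0.1,0.2]]'
python3 - <<'E'
from h import *
s=get_state();print(rk(s['eef_pos']),s['qpos']);print(R.from_quat(s['tcp_rot']).as_matrix().round(3))
E
```

```text
time: 5.2
eef_pos: [0.4702, 0.1454, 0.155]
tcp_rot: [0.998, -0.06, 0.001, -0.0]
contact_force: [-0.4, 0.6, -1.5]
opening: 0.352
finger_force: 49.8
time: 5.7
eef_pos: [0.4689, 0.1452, 0.0327]
tcp_rot: [0.994, -0.106, -0.001, 0.0]
contact_force: [-0.1, -0.1, 0.2]
opening: 0.355
finger_force: 49.7
[-146.2   -0.5   32.7] [ 9.32582034e-02  1.52386471e-01  2.14600170e+00 -4.67715878e-05
  8.46031580e-01  1.87727091e+00]
[[ 0.977 -0.212 -0.003]
 [-0.212 -0.977 -0.   ]
 [-0.003  0.001 -1.   ]]
```

```bash
python3 inch.py '[[0,0,0.015,0,0,0,0.2],[0,0,0.02,0,0,0,0.2],[0,0,0.022,0,0,0,0.2],[0,0,0.022,0,0,0,0.2],[0,0,0.022,0,0,0,0.42],[0,0,0.022,0,0,0,0.6],[0,0,0.022,0,0,0,0.65],[0,0,0.022,0,0,0,0.65]]'
python3 inch.py '[[0,0,-0.03,0,0,0,0.65],[0,0,-0.08,0,0,0,0.65],[0,0,-0.14,0,0,0,0.65],[0,0,-0.14,0,0,0,0.65]]'
python3 - <<'E'
from h import *
c=cam('wrist','w3.png');s=get_state();print(rk(s['eef_pos']),s['eef_pos'],rk(c['xyz']))
E
```

```text
time: 6.7
eef_pos: [0.47, 0.1453, 0.0114]
tcp_rot: [0.994, -0.106, 0.0, -0.0]
contact_force: [-0.2, -0.2, -0.0]
opening: 0.648
finger_force: 0.0
time: 7.2
eef_pos: [0.4739, 0.1458, 0.1575]
tcp_rot: [0.994, -0.106, 0.006, -0.001]
contact_force: [1.4, -0.6, -0.2]
opening: 0.647
finger_force: 0.0
[-143.4    0.4  154.2] [0.47177731 0.14552679 0.15422967] [-76.8  -1.  300.7]
```

View pics/w3.png

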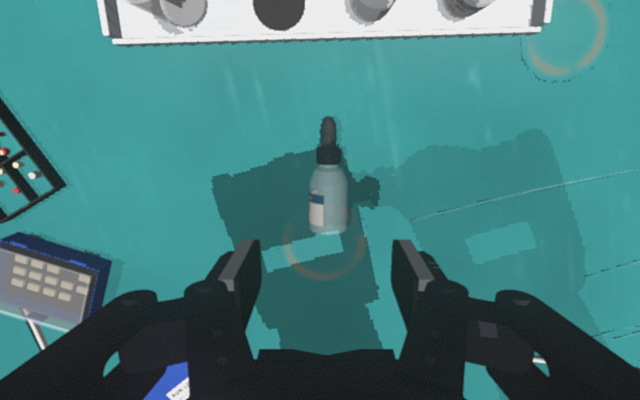

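The bottle lies on the bench with its cap tip at (329,117), foot at (328,234) and its axis at about column 328. The pad is clear at (279,10), with the neighbours still standing. I'll locate the bottle, then start the tilted approach and use the joint readings to learn the arm's reach when tilted.

```bash
python3 - <<'E'
from h import *
c=cam('wrist')
print('cap',plane(c,329,117,.016),rk(plane(c,329,117,.016)),'foot',plane(c,328,234,.016),rk(plane(c,328,234,.016)),'pad',rk(plane(c,279,10,.004)))
E
python3 inch.py '[[0,0,0,0,-0.188,0,0.65],[0,0,0,0,-0.376,0,0.65],[0,0,0,0,-0.5,0,0.65],[0,0,0,0,-0.5,0,0.65]]'
python3 - <<'E'
from h import *
from scipy.optimize import least_squares
s=get_state();p=s['eef_pos'];q=s['qpos'];z=R.from_quat(s['tcp_rot']).as_matrix()[:,2];print(p,q,z)
D=[([1.081,.287,1.5779,1.2786],[.2247,.636,.2302]),([.0713,.1778,1.7056,1.2584],[.6083,.1443,.2315]),([.0933,.1524,2.146,.8460],[.4689,.1452,.0327]),([q[0],q[1],q[2],q[4]],p)]
def fk(q,x):
    d,r0,z0,L1,L2,L3=x;a=[q[1],q[1]+q[2],q[1]+q[2]+q[3]]
    r=r0+L1*np.sin(a[0])+L2*np.sin(a[1])+L3*np.sin(a[2]);zz=z0+L1*np.cos(a[0])+L2*np.cos(a[1])+L3*np.cos(a[2])
    return np.array([r*np.cos(q[0])-d*np.sin(q[0]),r*np.sin(q[0])+d*np.cos(q[0]),zz])
f=least_squares(lambda x:np.concatenate([fk(a,x)-b for a,b in D]),[.1,0,.2,.4,.4,.3]);print(f.x.round(4),(f.fun*1000).round(1))
E
```

```text
cap [0.52470953 0.13191196 0.016     ] [-88.9  -3.1  16. ] foot [0.43040484 0.15283226 0.016     ] [-1.854e+02 -1.000e-01  1.600e+01] pad [-9.7 32.6  4. ]
time: 7.8
eef_pos: [0.4692, 0.1447, 0.1479]
tcp_rot: [0.963, -0.104, -0.249, -0.026]
contact_force: [-0.2, 0.1, -0.1]
opening: 0.646
finger_force: 0.0
[0.4692106  0.14472896 0.14792559] [0.03145593 0.24037862 1.85487838 0.11664847 1.53948895 1.78403083] [-0.4734306   0.10148754 -0.874965  ]
[ 0.1081 -0.0154  0.1813  0.4901  0.5696  0.2555] [ -5.9   4.2   0.6  -4.4   7.2   1.5   2.5   7.5  -1.3   0.5 -21.8  -0.9]
```

Run:
```python
import numpy as np
r0,z0,L1,L2,L3=-.0154,.1813,.49,.57,.2555
def ik(r,z,S):
    w=np.array([r-r0-L3*np.sin(S),z-z0-L3*np.cos(S)]);D=np.hypot(*w);c=(D*D-L1*L1-L2*L2)/(2*L1*L2)
    if abs(c)>1:return None
    q3=np.arccos(c);q2=np.arctan2(w[0],w[1])-np.arctan2(L2*np.sin(q3),L1+L2*c);return np.round([q2,q3,S-q2-q3],2),w
for p in(15,30,40,45,50,60):
    a=np.radians(p)
    print(p,'place',ik(.63+.019*np.cos(a),.046-.019*np.sin(a),np.pi/2+a),'hi',ik(.6,.15,np.pi/2+a),'regrasp',ik(.46-.015*np.sin(a),.012,np.pi+a))
```

```text
15 place (array([ 0.41,  2.33, -0.91]), array([ 0.41695854, -0.0740893 ])) hi (array([ 0.05,  2.44, -0.66]), array([0.36860595, 0.03482827])) regrasp (array([0.26, 2.08, 1.07]), array([0.53764598, 0.07749405]))
30 place (array([ 0.3,  2.3, -0.5]), array([ 0.44058499, -0.01705   ])) hi (array([-0.04,  2.37, -0.24]), array([0.39413051, 0.09645   ])) regrasp (array([0.4 , 1.95, 1.32]), array([0.59565   , 0.05196949]))
40 place (array([ 0.26,  2.25, -0.23]), array([0.46423049, 0.01671927])) hi (array([-0.05,  2.3 ,  0.02]), array([0.41967564, 0.13293223])) regrasp (array([0.49, 1.88, 1.48]), array([0.62999042, 0.02642436]))
45 place (array([ 0.25,  2.21, -0.11]), array([0.47816925, 0.03193075])) hi (array([-0.05,  2.26,  0.15]), array([0.43473422, 0.14936578])) regrasp (array([0.53, 1.84, 1.55]), array([0.64545918, 0.01136578]))
50 place (array([0.24, 2.18, 0.02]), array([0.49338073, 0.04586951])) hi (array([-0.03,  2.21,  0.27]), array([0.45116777, 0.16442436])) regrasp (array([0.58, 1.81, 1.63]), array([ 0.65963369, -0.00506777]))
60 place (array([0.26, 2.1 , 0.26]), array([0.52715   , 0.06951501])) hi (array([0.01, 2.12, 0.49]), array([0.48765   , 0.18996949])) regrasp (array([0.67, 1.74, 1.78]), array([ 0.68367911, -0.04155   ]))
```

With the forearm geometry fitted, the final upright pose needs the tool steep, about 57° below horizontal. So the regrasp must lean strongly towards the cap side, and with the cap facing the rack the wrist would hit the neighbours. I'll first turn the bottle on the bench so its cap points to −y. That needs the half-turned grasp to keep joint 6 in range.

```bash
python3 inch.py '[[0,0,0,0,0.188,0,0.65],[0,0,0,0,0.376,0,0.65],[0,0,0,0,0.5,0,0.65],[0,0,0,0,0.5,0,0.65]]'
python3 inch.py '[[0,0,0,0,0,-0.18,0.65],[0,0,0,0,0,-0.36,0.65],[0,0,0,0,0,-0.54,0.65],[0,0,0,0,0,-0.72,0.65],[0,0,0,0,0,-0.9,0.65],[0,0,0,0,0,-1.08,0.65],[0,0,0,0,0,-1.26,0.65],[0,0,0,0,0,-1.44,0.65],[0,0,0,0,0,-1.57,0.65]]'
python3 inch.py '[[0,0,0,0,0,-0.18,0.65],[0,0,0,0,0,-0.36,0.65],[0,0,0,0,0,-0.54,0.65],[0,0,0,0,0,-0.72,0.65],[0,0,0,0,0,-0.9,0.65],[0,0,0,0,0,-1.08,0.65],[0,0,0,0,0,-1.26,0.65],[0,0,0,0,0,-1.44,0.65],[0,0,0,0,0,-1.57,0.65],[0,0,0,0,0,-1.57,0.65]]'
python3 - <<'E'
from h import *
s=get_state();print(s['eef_pos'],s['qpos']);M=R.from_quat(s['tcp_rot']).as_matrix();print(M.round(3));print('to grip',M.T@(np.array([.4676,.1447,.0115])-s['eef_pos']))
E
```

```text
time: 8.3
eef_pos: [0.4673, 0.1459, 0.1506]
tcp_rot: [0.994, -0.105, -0.001, 0.0]
contact_force: [-0.6, 0.1, -0.1]
opening: 0.651
finger_force: 0.0
time: 9.43
eef_pos: [0.47, 0.1451, 0.1507]
tcp_rot: [0.777, 0.629, -0.001, -0.001]
contact_force: [0.2, 0.1, 0.5]
opening: 0.651
finger_force: 0.0
time: 10.68
eef_pos: [0.47, 0.1451, 0.1508]
tcp_rot: [0.108, 0.994, -0.0, -0.001]
contact_force: [0.4, 0.3, -0.3]
opening: 0.651
finger_force: 0.0
[0.47000097 0.14514866 0.15083764] [ 9.28162345e-02 -3.68674746e-02  2.08810737e+00  2.83740776e-04
  1.09198610e+00 -1.26154991e+00]
[[-0.977  0.215 -0.002]
 [ 0.215  0.977  0.   ]
 [ 0.002 -0.    -1.   ]]
to grip [ 0.00202101 -0.00091821  0.13934136]
```

```bash
python3 inch.py '[[0.002,-0.001,0.06,0,0,0,0.65],[0.002,-0.001,0.11,0,0,0,0.65],[0.002,-0.001,0.139,0,0,0,0.65],[0.002,-0.001,0.139,0,0,0,0.65],[0.002,-0.001,0.139,0,0,0,0.2],[0.002,-0.001,0.139,0,0,0,0.2],[0.002,-0.001,0.139,0,0,0,0.2],[0.002,-0.001,0.139,0,0,0,0.2]]' 50
python3 inch.py '[[0,0,-0.02,0,0,0,0.2],[0,0,-0.03,0,0,0.18,0.2],[0,0,-0.03,0,0,0.36,0.2],[0,0,-0.03,0,0,0.54,0.2],[0,0,-0.03,0,0,0.72,0.2],[0,0,-0.03,0,0,0.9,0.2],[0,0,-0.03,0,0,1.08,0.2],[0,0,-0.03,0,0,1.26,0.2],[0,0,-0.03,0,0,1.4,0.2],[0,0,-0.03,0,0,1.4,0.2]]'
python3 inch.py '[[0,0,0.015,0,0,0,0.2],[0,0,0.027,0,0,0,0.2],[0,0,0.03,0,0,0,0.2],[0,0,0.03,0,0,0,0.2],[0,0,0.03,0,0,0,0.42],[0,0,0.03,0,0,0,0.6],[0,0,0.03,0,0,0,0.65],[0,0,0.03,0,0,0,0.65]]'
python3 inch.py '[[0,0,-0.03,0,0,0,0.65],[0,0,-0.08,0,0,0,0.65],[0,0,-0.12,0,0,0,0.65],[0,0,-0.12,0,0,0,0.65],[0,0,-0.12,0,0,0,0.65]]'
python3 - <<'E'
from h import *
c=cam('wrist','w4.png');s=get_state();print(rk(s['eef_pos']),s['eef_pos'],s['qpos']);print(c['xyz'])
a=cam('top','t4.png')['pixels'][:,:,::-1];im=cv2.imread('pics/w4.png')
o=np.zeros((600,640,3),np.uint8);o[:400]=im;o[400:600,:]=cv2.resize(a[130:255,140:540],(640,200));cv2.imwrite('pics/w4c.png',o)
E
```

```text
time: 11.68
eef_pos: [0.4696, 0.1449, 0.0142]
tcp_rot: [0.107, 0.994, 0.0, 0.002]
contact_force: [0.3, 0.3, 6.5]
opening: 0.348
finger_force: 49.9
time: 12.92
eef_pos: [0.4675, 0.1448, 0.0423]
tcp_rot: [0.722, 0.692, -0.0, -0.0]
contact_force: [-0.1, -0.4, -1.8]
opening: 0.352
finger_force: 49.6
time: 13.92
eef_pos: [0.4676, 0.1447, 0.0119]
tcp_rot: [0.722, 0.691, -0.0, -0.0]
contact_force: [0.6, -0.4, -0.5]
opening: 0.65
finger_force: 0.0
time: 14.55
eef_pos: [0.4672, 0.1447, 0.1315]
tcp_rot: [0.722, 0.691, -0.0, -0.0]
contact_force: [-0.4, -0.6, 0.7]
opening: 0.649
finger_force: 0.0
[-148.2   -1.4  130.8] [0.46667462 0.14463449 0.13079374] [ 9.25105935e-02 -1.65846795e-02  2.10903699e+00  2.41797688e-05
  1.05195822e+00  1.36531130e-01]
[0.47101153 0.21024792 0.27393102]
```

View pics/w4c.png

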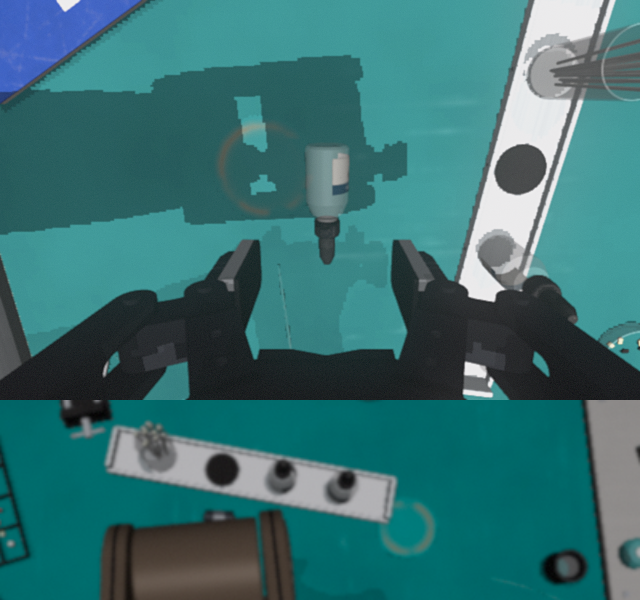

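The wrist image shows the bottle with its foot at (327,147) and cap tip at (327,263), pointing to −y. The pad is at (520,169) and the neighbours are still standing.

Run:
```python
from h import *
w=cam('wrist');T=cam('top')
def pad(c,box):
    x0,x1,y0,y1=box;m=(c['pixels'][y0:y1,x0:x1].max(2)<70).astype(np.uint8)
    k,l,st,ce=cv2.connectedComponentsWithStats(m);i=1+np.argmax(st[1:,4]);print(st[i]);return ce[i]+[x0,y0]
a=pad(w,(480,560,135,205));b=pad(T,(262,297,158,188));print(a,b)
p,e=tri([ray(w,*a),ray(T,*b)]);print('pad tri',p,rk(p),e,'planes',rk(plane(w,*a,.004)),rk(plane(T,*b,.004)))
f=plane(w,327.5,147,.016);cp=plane(w,327,263,.016);h=(cp-f)/np.linalg.norm(cp-f);print('foot',f,'cap',cp,np.linalg.norm(cp-f),h)
s=get_state();M=R.from_quat(s['tcp_rot']).as_matrix();print(M.round(3))
N=M@R.from_euler('y',1.0).as_matrix();P=f+h*.04;print('P',P)
tcp=P+.008*N[:,2];print('tcp',tcp,N[:,2]);print('rows: hover',M.T@(tcp-.09*N[:,2]-s['eef_pos']),'final',M.T@(tcp-s['eef_pos']))
```

```text
[67 28  1  4  4]
[  7   6  20  19 295]
[547.  164.5] [278.36271186 173.13898305]
pad tri [0.61357511 0.15701109 0.03623209] [-6.2 38.  36.2] [np.float64(0.005946562906946539), np.float64(0.005946562906946418)] planes [17.4 40.6  4. ] [-2.2 35.4  4. ]
foot [0.46964673 0.17726058 0.016     ] cap [0.46543978 0.08553302 0.016     ] 0.09182398653452273 [-0.04581537 -0.99894992  0.        ]
[[ 0.044  0.999 -0.003]
 [ 0.999 -0.044 -0.   ]
 [-0.    -0.003 -1.   ]]
P [0.46781412 0.13730259 0.016     ]
tcp [0.46809593 0.14402648 0.01167451] [ 0.03522675  0.84048637 -0.54068635]
rows: hover [-0.07621858  0.00182878  0.07028501] final [-0.0004862   0.00182878  0.11891221]
```

```bash
python3 inch.py '[[-0.02,0.002,0,0,0.18,0,0.65],[-0.04,0.002,0,0,0.36,0,0.65],[-0.076,0.002,0,0,0.54,0,0.65],[-0.076,0.002,0,0,0.72,0,0.65],[-0.076,0.002,0.02,0,0.9,0,0.65],[-0.076,0.002,0.04,0,1.0,0,0.65],[-0.076,0.002,0.068,0,1.0,0,0.65],[-0.076,0.002,0.068,0,1.0,0,0.65],[-0.076,0.002,0.068,0,1.0,0,0.65]]'
python3 - <<'E'
from h import *
w=cam('wrist','w5.png');s=get_state();M=R.from_quat(s['tcp_rot']).as_matrix();print(s['eef_pos'],s['qpos']);print(M.round(3))
p=np.array([.4680,.1450,.0125]);print(M.T@(p-s['eef_pos']))
E
```

```text
time: 15.88
eef_pos: [0.4667, 0.0688, 0.0648]
tcp_rot: [0.634, 0.607, 0.347, -0.331]
contact_force: [-0.0, 0.4, 0.5]
opening: 0.65
finger_force: 0.0
[0.46702676 0.0686674  0.06523467] [-0.5108358   0.30080526  2.17624688  0.87221118  1.37713431 -0.97660926]
[[ 0.022  0.999  0.038]
 [ 0.54  -0.044  0.84 ]
 [ 0.841  0.002 -0.541]]
[-0.00310072 -0.00243903  0.09269841]
```

View pics/w5.png

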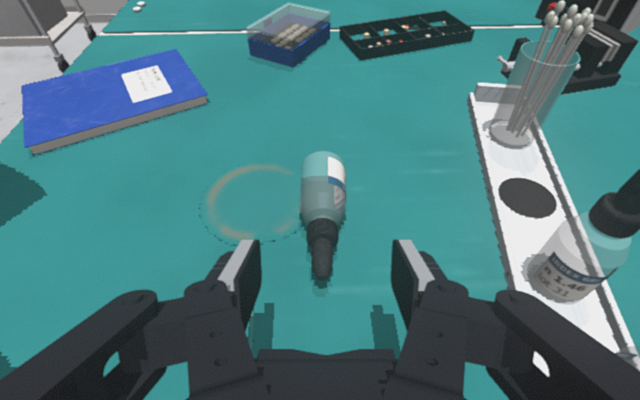

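The image shows the bottle (foot at (323,155), cap tip at (321,280)) centred between the fingers.

```bash
python3 inch.py '[[-0.001,-0.001,0.04,0,0,0,0.65],[-0.002,-0.001,0.075,0,0,0,0.65],[-0.003,-0.001,0.088,0,0,0,0.65],[-0.003,-0.001,0.092,0,0,0,0.65],[-0.003,-0.001,0.092,0,0,0,0.65]]'
python3 inch.py '[[0,0,0,0,0,0,0.2],[0,0,0,0,0,0,0.2],[0,0,0,0,0,0,0.2],[0,0,0,0,0,0,0.2],[0,0,0,0,0,0,0.2]]' 60
python3 inch.py '[[0.008,0,-0.005,0,0,0,0.2],[0.02,0,-0.012,0,0,0,0.2],[0.05,0,-0.03,0,0,0,0.2],[0.1,0,-0.064,0,0,0,0.2],[0.1,0,-0.064,0,0,0,0.2]]'
python3 - <<'E'
from h import *
w=cam('wrist','w6.png');s=get_state();M=R.from_quat(s['tcp_rot']).as_matrix();print(s['eef_pos'],s['qpos']);print(M.round(3))
E
```

```text
time: 16.55
eef_pos: [0.4696, 0.144, 0.0128]
tcp_rot: [0.634, 0.607, 0.347, -0.331]
contact_force: [1.0, 0.3, 0.2]
opening: 0.65
finger_force: 0.0
time: 17.18
eef_pos: [0.4696, 0.1442, 0.0128]
tcp_rot: [0.634, 0.607, 0.347, -0.331]
contact_force: [0.7, -3.4, 6.1]
opening: 0.359
finger_force: 59.3
time: 17.8
eef_pos: [0.4713, 0.1441, 0.1356]
tcp_rot: [0.633, 0.609, 0.349, -0.327]
contact_force: [0.3, -0.6, -1.2]
opening: 0.355
finger_force: 59.4
[0.4697416  0.14440455 0.13302272] [-0.35894667  0.12413586  2.21231389  0.95166261  1.3793479  -0.80387898]
[[ 0.019  0.999  0.04 ]
 [ 0.542 -0.043  0.839]
 [ 0.84   0.006 -0.543]]
```

View pics/w6.png

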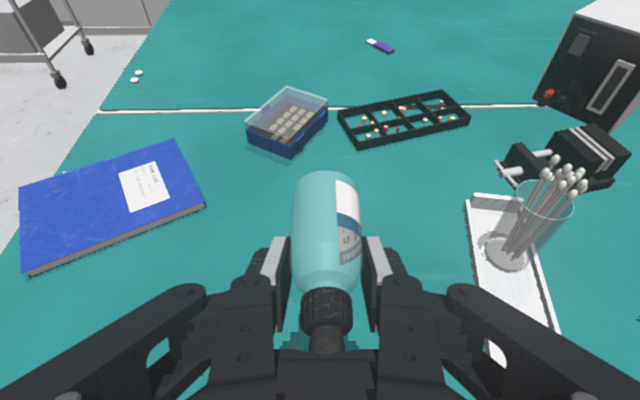

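The bottle is held between the pads with its body at columns 292–360 and the grasp is centred. I've viewed 11 images, one past the limit of 10, so the rest of the checking will be numeric.

```bash
cat > m.py <<'E'
from h import *
ht=np.array([-.541,0,-.841]);ft=np.array([.0217,0,.0277])
def target(s,head,foot):
    a=np.radians(head);y=np.array([-np.sin(a),np.cos(a),0]);p=np.arcsin(.841)
    z=np.array([np.cos(a)*np.cos(p),np.sin(a)*np.cos(p),-np.sin(p)]);N=np.c_[np.cross(y,z),y,z]
    M=R.from_quat(s['tcp_rot']).as_matrix();t=np.array(foot)-N@ft
    print('N@h',(N@ht).round(3),'tcp',t.round(4));print('shift',(M.T@(t-s['eef_pos'])).round(4),'rotvec',R.from_matrix(M.T@N).as_rotvec().round(4))
E
python3 - <<'E'
from m import *
s=get_state();print(s['eef_pos'],s['qpos'],s['opening']);w=cam('wrist');M=R.from_quat(s['tcp_rot']).as_matrix()
RC=M.T@R.from_quat(w['orientation']).as_matrix();pc=M.T@(w['xyz']-s['eef_pos'])
M4=R.from_quat([.722,.6915,0,0]).as_matrix();w4=dict(w);w4['xyz']=np.array([.47101,.21025,.27393]);w4['orientation']=R.from_matrix(M4@RC).as_quat()
M5=R.from_quat([.634,.607,.347,-.331]).as_matrix();w5=dict(w);w5['xyz']=np.array([.46703,.06867,.06523])+M5@pc;w5['orientation']=R.from_matrix(M5@RC).as_quat()
# refine pad centroid in saved pictures
for n,c,b in(('w4',w4,(485,555,135,205)),('w5',w5,(490,565,170,220))):
    im=cv2.imread(f'pics/{n}.png');x0,x1,y0,y1=b;m=(im[y0:y1,x0:x1].max(2)<60).astype(np.uint8)
    k,l,st,ce=cv2.connectedComponentsWithStats(m);i=1+np.argmax(st[1:,4]);u=ce[i]+[x0,y0];c['u']=u;print(n,u,st[i],rk(plane(c,*u,.004)),plane(c,*u,.004))
p,e=tri([ray(w4,*w4['u']),ray(w5,*w5['u'])]);print('pad',p,rk(p),e)
target(s,-15,[.55,.153,.135])
E
```

```text
[0.4697416  0.14440455 0.13302272] [-0.35894667  0.12413586  2.21231389  0.95166261  1.3793479  -0.80387898] 0.35388310725367483Traceback (most recent call last):
  File "<stdin>", line 9, in <module>
    return _wrapfunc(a, 'argmax', axis=axis, out=out, **kwds)
    return bound(*args, **kwds)
ValueError: attempt to get argmax of an empty sequence
```

Run:
```python
from m import *
s=get_state();w=cam('wrist');M=R.from_quat(s['tcp_rot']).as_matrix()
RC=M.T@R.from_quat(w['orientation']).as_matrix();pc=M.T@(w['xyz']-s['eef_pos'])
M4=R.from_quat([.722,.6915,0,0]).as_matrix();w4=dict(w);w4['xyz']=np.array([.47101,.21025,.27393]);w4['orientation']=R.from_matrix(M4@RC).as_quat()
M5=R.from_quat([.634,.607,.347,-.331]).as_matrix();w5=dict(w);w5['xyz']=np.array([.46703,.06867,.06523])+M5@pc;w5['orientation']=R.from_matrix(M5@RC).as_quat()
for n,c,b in(('w4',w4,(492,550,140,198)),('w5',w5,(494,560,174,220))):
    im=cv2.imread(f'pics/{n}.png');x0,x1,y0,y1=b;g=im[y0:y1,x0:x1].max(2);print(im[169,520],im[197,527]);m=(g<100).astype(np.uint8)
    k,l,st,ce=cv2.connectedComponentsWithStats(m);i=1+np.argmax(st[1:,4]);u=ce[i]+[x0,y0];c['u']=u;print(n,u,st[i],rk(plane(c,*u,.004)),plane(c,*u,.004))
p,e=tri([ray(w4,*w4['u']),ray(w5,*w5['u'])]);print('pad',p,rk(p),e)
target(s,-15,[.55,.153,.135])
```

```text
[79 77 75] [235 234 235]
w4 [520.07648283 168.87408949] [   3    5   51   49 1922] [-0.2 34.6  4. ] [0.61880036 0.15255472 0.004     ]
[229 226 222] [78 77 76]
w5 [527.06616729 197.54931336] [   5    5   57   39 1602] [ 0.5 33.3  4. ] [0.61932131 0.15115733 0.004     ]
pad [0.61989755 0.15217222 0.00272801] [ 0.9 34.4  2.7] [np.float64(0.0003590749195064051), np.float64(0.00035907491950629486)]
N@h [-0.  0.  1.] tcp [0.5532 0.1522 0.17  ]
shift [ 0.0384  0.0843 -0.0116] rotvec [ 0.3149 -1.3029 -1.4461]
```

```bash
python3 inch.py '[[0.042,0,-0.027,0,0,0,0.2],[0.05,0.01,-0.03,0.03,-0.124,-0.138,0.2],[0.055,0.02,-0.03,0.06,-0.248,-0.275,0.2],[0.06,0.03,-0.03,0.09,-0.372,-0.413,0.2],[0.06,0.04,-0.03,0.12,-0.496,-0.55,0.2],[0.06,0.05,-0.03,0.15,-0.62,-0.688,0.2],[0.06,0.06,-0.03,0.18,-0.744,-0.826,0.2],[0.06,0.06,-0.03,0.18,-0.744,-0.826,0.2]]'
python3 - <<'E'
from m import *
s=get_state();print(s['eef_pos'],s['qpos']);print(R.from_quat(s['tcp_rot']).as_matrix().round(3))
target(s,-15,[.55,.153,.135])
E
```

```text
time: 18.95
eef_pos: [0.5276, 0.1506, 0.1955]
tcp_rot: [0.392, 0.908, 0.147, 0.013]
contact_force: [-0.0, 0.1, -1.5]
opening: 0.358
finger_force: 59.4
[0.52763058 0.15059899 0.19554669] [-0.02915269 -0.05806167  2.04167022  0.30661151  1.04321234 -0.92490657]
[[-0.692  0.708  0.138]
 [ 0.716  0.649  0.257]
 [ 0.092  0.277 -0.957]]
N@h [-0.  0.  1.] tcp [0.5532 0.1522 0.17  ]
shift [-0.0189  0.012   0.0283] rotvec [ 0.1344 -0.5661 -0.6199]
```

```bash
python3 inch.py '[[-0.004,0.004,0.002,0.03,-0.125,-0.137,0.2],[-0.008,0.008,0.004,0.06,-0.25,-0.274,0.2],[-0.012,0.012,0.006,0.09,-0.376,-0.41,0.2],[-0.016,0.016,0.008,0.115,-0.48,-0.53,0.2],[-0.017,0.018,0.009,0.134,-0.566,-0.62,0.2],[-0.017,0.018,0.009,0.134,-0.566,-0.62,0.2],[-0.017,0.018,0.009,0.134,-0.566,-0.62,0.2]]'
python3 - <<'E'
from m import *
s=get_state();print(s['eef_pos'],s['qpos']);print(R.from_quat(s['tcp_rot']).as_matrix().round(3))
target(s,-15,[.6193,.1526,.125]);target(s,-18,[.6193,.1526,.125])
E
```

```text
time: 19.82
eef_pos: [0.5546, 0.1503, 0.1914]
tcp_rot: [0.128, 0.951, -0.037, 0.28]
contact_force: [0.5, 0.3, 0.0]
opening: 0.351
finger_force: 59.4
[0.55458508 0.15029105 0.19144956] [ 0.19295676 -0.10872875  2.15378922 -0.42803543  0.61550047 -0.81989348]
[[-0.81   0.263  0.523]
 [ 0.222  0.965 -0.142]
 [-0.542  0.001 -0.84 ]]
N@h [-0.  0.  1.] tcp [0.6225 0.1518 0.16  ]
shift [-0.0376  0.0192  0.0617] rotvec [-0.0016  0.0015 -0.0044]
N@h [-0.  0.  1.] tcp [0.6224 0.1516 0.16  ]
shift [-0.0376  0.0191  0.0617] rotvec [0.0267 0.0015 0.0396]
```

```bash
python3 inch.py '[[-0.02,0.01,0.03,0,0,0,0.2],[-0.0376,0.0192,0.0617,0,0,0,0.2],[-0.0376,0.0192,0.0617,0,0,0,0.2],[-0.0376,0.0192,0.0617,0,0,0,0.2]]'
python3 - <<'E'
from m import *
s=get_state();print(s['eef_pos'],s['qpos']);target(s,-15,[.6193,.1526,.03]);target(s,-15,[.6193,.1526,.006])
c=cam('scene','s7.png');t=cam('top','t7.png')
E
```

```text
time: 20.32
eef_pos: [0.6226, 0.1519, 0.1611]
tcp_rot: [0.127, 0.95, -0.037, 0.281]
contact_force: [0.4, -0.6, -0.2]
opening: 0.354
finger_force: 59.6
[0.62264843 0.15194973 0.16111619] [ 0.17115053  0.0806821   2.02922765 -0.45706236  0.54692836 -0.7998546 ]
N@h [-0.  0.  1.] tcp [0.6225 0.1518 0.065 ]
shift [ 0.0524 -0.0003  0.0805] rotvec [-0.0013  0.0037 -0.0032]
N@h [-0.  0.  1.] tcp [0.6225 0.1518 0.041 ]
shift [ 0.0655 -0.0003  0.1007] rotvec [-0.0013  0.0037 -0.0032]
```

Run:
```python
from m import *
s=get_state();w=cam('wrist','w7.png');M=R.from_quat(s['tcp_rot']).as_matrix()
a=np.array([0,1,0]);b=np.cross(ht,a);th=np.linspace(0,2*np.pi,40)
for d in(0,.003,-.003):
    q=np.array([proj(w,s['eef_pos']+M@(ft-d*ht+.016*(np.cos(x)*a+np.sin(x)*b))) for x in th]);print(d,'rim u',q[:,0].min().round(1),q[:,0].max().round(1),'v',q[:,1].min().round(1),q[:,1].max().round(1))
im=cv2.imread('pics/w6.png');print(im[150:200:3,326].tolist())
print([ (v,im[v,285:300:2].max(1).tolist(),im[v,352:366:2].max(1).tolist()) for v in(200,)])
```

```text
0 rim u 292.6 357.3 v 167.3 211.5
0.003 rim u 292.9 356.9 v 162.9 207.1
-0.003 rim u 292.2 357.7 v 171.8 215.9
[[158, 159, 69], [159, 159, 70], [160, 160, 72], [161, 162, 75], [158, 159, 71], [161, 161, 74], [160, 160, 71], [195, 194, 132], [196, 195, 134], [198, 197, 135], [199, 197, 138], [197, 195, 136], [197, 198, 137], [198, 198, 137], [198, 199, 138], [198, 200, 137], [199, 198, 138]]
[(200, [160, 162, 161, 160, 150, 159, 169, 172], [233, 225, 210, 171, 165, 162, 165])]
```

```bash
python3 inch.py '[[0.0163,0,0.0252,0,0,0,0.2],[0.0325,0,0.0504,0,0,0,0.2],[0.0488,0,0.0756,0,0,0,0.2],[0.0596,0,0.0924,0,0.003,0,0.2],[0.065,0,0.1008,0,0.003,0,0.2],[0.065,0,0.1008,0,0.003,0,0.2],[0.065,0,0.1008,0,0.003,0,0.2]]'
python3 - <<'E'
from m import *
s=get_state();print(s['eef_pos'],s['qpos'],s['contact_force']);target(s,-15,[.6193,.1526,.004])
E
```

```text
time: 21.35
eef_pos: [0.6239, 0.1527, 0.0426]
tcp_rot: [0.126, 0.951, -0.037, 0.281]
contact_force: [-0.3, 0.6, 0.1]
opening: 0.354
finger_force: 59.7
[0.62385969 0.15273017 0.04262499] [ 0.17153259  0.27913385  2.06427821 -0.72805155  0.3501076  -0.5013724 ] [-0.27113993  0.578048    0.12360938]
N@h [-0.  0.  1.] tcp [0.6225 0.1518 0.039 ]
shift [ 0.0029 -0.0013  0.0024] rotvec [ 0.0003  0.0037 -0.0021]
```

```bash
python3 inch.py '[[0.0014,-0.0013,0,0,0.003,0,0.2],[0.0025,-0.0013,0.0016,0,0.003,0,0.2],[0.0035,-0.0013,0.0033,0,0.003,0,0.2],[0.0035,-0.0013,0.0033,0,0.003,0,0.2]]'
python3 inch.py '[[0.0005,0,0.0008,0,0,0,0.2],[0.0005,0,0.0008,0,0,0,0.2]]'
python3 inch.py '[[0.0005,0,0.0008,0,0,0,0.2],[0.0005,0,0.0008,0,0,0,0.2]]'
```

```text
time: 21.85
eef_pos: [0.624, 0.1516, 0.0403]
tcp_rot: [0.126, 0.95, -0.037, 0.282]
contact_force: [-5.6, -1.5, 11.2]
opening: 0.352
finger_force: 60.6
time: 22.1
eef_pos: [0.6245, 0.1516, 0.0402]
tcp_rot: [0.126, 0.95, -0.037, 0.282]
contact_force: [-6.8, -2.1, 14.7]
opening: 0.358
finger_force: 61.0
time: 22.35
eef_pos: [0.6248, 0.1516, 0.0402]
tcp_rot: [0.126, 0.95, -0.037, 0.283]
contact_force: [-12.3, -1.8, 20.9]
opening: 0.356
finger_force: 61.9
```

Contact came about 3 mm early, so the bottle may sit slightly tilted in the grip. I'll check numerically against the wrist image.

Run:
```python
from m import *
im=cv2.imread('pics/w6.png').max(2)
print([(v,int(im[v,326])) for v in range(268,360,3)])
for v in(180,200,230,260,295,305,320,340): print(v,[(u,int(im[v,u])) for u in list(range(286,312,3))+list(range(340,368,3))])
w=cam('wrist','w8.png');s=get_state();M=R.from_quat(s['tcp_rot']).as_matrix()
g=cv2.imread('pics/w8.png').max(2);print('now',[(v,int(g[v,326])) for v in range(155,190,2)],[(v,int(g[v,326])) for v in range(276,300,3)])
up=M.T@(w['xyz']-s['eef_pos']);print('cam in tool',up)
P=np.array([0,0,-.0059]);b0=np.cross(ht,[0,1,0])
for dl in(-10,-5,0,5,10):
    r=R.from_rotvec([0,np.radians(dl),0]);h2=r.apply(ht);b=r.apply(b0);f=P-.038*h2;o=[]
    for z,rad in((0,.016),(.060,.010),(.07,.010)):
        q=[proj(w,s['eef_pos']+M@(f+z*h2+rad*(np.cos(x)*np.array([0,1,0])+np.sin(x)*b))) for x in np.linspace(0,6.28,40)];q=np.array(q);o+=[q[:,1].min().round(1),q[:,1].max().round(1)]
    print(dl,o,'world axis',(M@h2).round(3))
```

```text
[(268, 206), (271, 179), (274, 179), (277, 180), (280, 183), (283, 199), (286, 152), (289, 68), (292, 75), (295, 66), (298, 68), (301, 61), (304, 77), (307, 62), (310, 61), (313, 65), (316, 66), (319, 53), (322, 49), (325, 62), (328, 67), (331, 71), (334, 71), (337, 70), (340, 79), (343, 72), (346, 73), (349, 73), (352, 68), (355, 61), (358, 59)]
180 [(286, 161), (289, 162), (292, 162), (295, 162), (298, 163), (301, 175), (304, 181), (307, 185), (310, 191), (340, 202), (343, 187), (346, 183), (349, 180), (352, 168), (355, 166), (358, 167), (361, 165), (364, 165), (367, 164)]
200 [(286, 161), (289, 161), (292, 152), (295, 159), (298, 171), (301, 177), (304, 182), (307, 186), (310, 191), (340, 242), (343, 242), (346, 242), (349, 240), (352, 233), (355, 220), (358, 171), (361, 164), (364, 165), (367, 166)]
230 [(286, 162), (289, 161), (292, 155), (295, 168), (298, 176), (301, 181), (304, 182), (307, 187), (310, 189), (340, 183), (343, 159), (346, 173), (349, 163), (352, 142), (355, 128), (358, 125), (361, 131), (364, 160), (367, 158)]
260 [(286, 54), (289, 74), (292, 144), (295, 164), (
[... 1479 characters left out ...]
1), np.float64(321.5), np.float64(314.0), np.float64(346.0)] world axis [-0.174  0.046  0.984]
-5 [np.float64(173.8), np.float64(220.7), np.float64(294.4), np.float64(322.0), np.float64(320.9), np.float64(347.4)] world axis [-0.091  0.023  0.996]
0 [np.float64(170.4), np.float64(214.5), np.float64(299.3), np.float64(322.1), np.float64(327.1), np.float64(348.0)] world axis [-0.007  0.001  1.   ]
5 [np.float64(167.5), np.float64(208.5), np.float64(303.8), np.float64(321.7), np.float64(332.5), np.float64(347.8)] world axis [ 0.078 -0.022  0.997]
10 [np.float64(165.2), np.float64(202.8), np.float64(307.9), np.float64(320.8), np.float64(337.2), np.float64(347.0)] world axis [ 0.161 -0.044  0.986]
```

Run:
```python
from m import *
g=cv2.imread('pics/w4.png').max(2);print([(v,int(g[v,330])) for v in list(range(140,156,2))+list(range(206,226,2))])
print([(v,int((g[v,300:360]<75).sum())) for v in range(212,268,3)])
g6=cv2.imread('pics/w6.png').max(2);print([(v,int((g6[v,296:356]<80).sum())) for v in range(283,345,3)])
s=get_state();w=cam('wrist');M=R.from_quat(s['tcp_rot']).as_matrix();RC=M.T@R.from_quat(w['orientation']).as_matrix()
c=dict(w);c['xyz']=np.array([.47101,.21025,.27393]);c['orientation']=R.from_matrix(R.from_quat([.722,.6915,0,0]).as_matrix()@RC).as_quat()
for v,z in((147,.032),(147,.016),(147,.004),(217,.026),(219,.026),(263,.016)): print(v,z,plane(c,328,v,z).round(4))
print(s['contact_force'],s['wrist_torque'])
```

```text
[(140, 97), (142, 95), (144, 93), (146, 95), (148, 126), (150, 142), (152, 151), (154, 153), (206, 139), (208, 138), (210, 136), (212, 136), (214, 138), (216, 112), (218, 87), (220, 113), (222, 78), (224, 49)]
[(212, 0), (215, 0), (218, 3), (221, 8), (224, 24), (227, 24), (230, 24), (233, 24), (236, 18), (239, 15), (242, 14), (245, 14), (248, 15), (251, 14), (254, 14), (257, 12), (260, 9), (263, 5), (266, 0)]
[(283, 0), (286, 0), (289, 25), (292, 39), (295, 45), (298, 49), (301, 50), (304, 49), (307, 51), (310, 51), (313, 51), (316, 52), (319, 53), (322, 53), (325, 52), (328, 50), (331, 46), (334, 41), (337, 33), (340, 35), (343, 36)]
147 0.032 [0.4713 0.1793 0.032 ]
147 0.016 [0.4714 0.1773 0.016 ]
147 0.004 [0.4714 0.1757 0.004 ]
217 0.026 [0.4693 0.127  0.026 ]
219 0.026 [0.4692 0.1255 0.026 ]
263 0.016 [0.4676 0.0852 0.016 ]
[-11.31754172  -1.60385831  21.40270079] [-0.6975446   0.23891865 -0.40023417]
```

```bash
python3 inch.py '[[0.0005,-0.0007,-0.0036,0,0,0,0.2],[0.0015,-0.0007,-0.0021,0,0,0,0.2],[0.0015,-0.0007,-0.0021,0,0,0,0.2]]'
python3 - <<'E'
from m import *
s=get_state();print(s['eef_pos'],s['contact_force'],s['wrist_torque']);print(rk(s['eef_pos']+R.from_quat(s['tcp_rot']).as_matrix()@ft))
E
```

```text
time: 22.82
eef_pos: [0.6218, 0.1517, 0.0402]
tcp_rot: [0.126, 0.95, -0.037, 0.282]
contact_force: [-8.9, -1.1, 19.7]
opening: 0.354
finger_force: 62.1
[0.62181013 0.15171748 0.04021618] [-8.85509222 -1.11928738 19.661025  ] [-0.48348253  0.18391682 -0.29675358]
[-0.2 34.6  5.2]
```

```bash
python3 inch.py '[[-0.0008,0,-0.0012,0,0,0,0.2],[-0.0008,0,-0.0012,0,0,0,0.2]]'
python3 inch.py '[[-0.0006,0,-0.0008,0,0,0,0.2],[-0.0006,0,-0.0008,0,0,0,0.2]]'
```

```text
time: 23.08
eef_pos: [0.6214, 0.1518, 0.0402]
tcp_rot: [0.126, 0.951, -0.036, 0.281]
contact_force: [-4.7, -1.1, 10.5]
opening: 0.353
finger_force: 60.6
time: 23.32
eef_pos: [0.6212, 0.1518, 0.0403]
tcp_rot: [0.126, 0.951, -0.036, 0.281]
contact_force: [-0.3, -1.0, 7.0]
opening: 0.353
finger_force: 60.1
```

Contact is firm and light (7 N). I'll release with a small opening, then back out along the tool axis.

```bash
python3 inch.py '[[0,0,0,0,0,0,0.38],[0,0,0,0,0,0,0.42],[0,0,0,0,0,0,0.46],[0,0,0,0,0,0,0.48],[0,0,0,0,0,0,0.48]]'
python3 inch.py '[[0,0,-0.01,0,0,0,0.48],[0,0,-0.03,0,0,0,0.48],[0,0,-0.06,0,0,0,0.48],[0,0,-0.1,0,0,0,0.48],[0,0,-0.14,0,0,0,0.48],[0,0,-0.14,0,0,0,0.48]]'
python3 - <<'E'
from m import *
s=get_state();print(s['eef_pos'],s['qpos'])
w=cam('wrist','w9.png');t=cam('top','t9.png');c=cam('scene','s9.png')
for nm,k in(('w',w),('t',t),('s',c)):
    for h,r in((0.098,.0065),(.004,.016)): print(nm,h,proj(k,[.6193,.1526,h]).round(1))
# cap tops: dark blobs in scene
g=c['pixels'].max(2);m=(g<60).astype(np.uint8);k,l,st,ce=cv2.connectedComponentsWithStats(m)
for i in range(1,k):
    if 10<st[i,4]<400 and 290<ce[i,0]<390 and 120<ce[i,1]<240: print('scene',st[i],ce[i].round(1))
for y in(-35,-105): print('exp cap',y,proj(c,np.r_[C+t_ if False else C+np.array([.1857,.9826])*y/1000,.086]).round(1))
print('exp new cap',proj(c,[.6193,.1526,.086]).round(1))
E
```

```text
time: 23.95
eef_pos: [0.6193, 0.1514, 0.0379]
tcp_rot: [0.126, 0.951, -0.037, 0.279]
contact_force: [-0.2, -0.4, 0.2]
opening: 0.479
finger_force: 0.0
time: 24.7
eef_pos: [0.5471, 0.1723, 0.1602]
tcp_rot: [0.126, 0.95, -0.035, 0.282]
contact_force: [-1.1, 0.8, 0.1]
opening: 0.478
finger_force: 0.0
[0.54711124 0.17225823 0.16019573] [ 0.2422155  -0.06006648  2.17363406 -0.50561596  0.5674224  -0.69909961]
w 0.098 [324.3 237. ]
w 0.004 [324.2 149.8]
t 0.098 [276.1 160.1]
t 0.004 [279.  171.9]
s 0.098 [327.  147.8]
s 0.004 [326. 179.]
scene [355 116  17  10  47] [362.5 121.2]
scene [304 127   7  10  48] [306.6 131.5]
scene [370 127  24  10  63] [380.7 132.1]
scene [322 148   9  15  97] [326.2 155.6]
scene [335 165   9  15  97] [339.4 172.7]
scene [319 175  15   9 107] [325.7 178.9]
scene [350 183   9  16 106] [354.3 191.6]
scene [347 206   3   6  12] [347.7 208.7]
exp cap -35 [340. 169.]
exp cap -105 [355.  188.1]
exp new cap [326.9 152. ]
```

```bash
python3 inch.py '[[0,0,-0.05,0,0,0,0.48],[0,0,-0.05,0,0,0,0.48],[0,0,-0.05,0,0,0,0.48]]'
python3 - <<'E'
from m import *
w=cam('wrist','w10.png');c=cam('scene');g=w['pixels'].max(2)
def blob(k,th,b):
    x0,x1,y0,y1=b;m=(k['pixels'][y0:y1,x0:x1].max(2)<th).astype(np.uint8);n_,l,st,ce=cv2.connectedComponentsWithStats(m)
    for i in range(1,n_):
        if st[i,4]>40: print((st[i]+[x0,y0,0,0,0]).tolist(),(ce[i]+[x0,y0]).round(1))
p=proj(w,[.6193,.1526,.098]);q=proj(w,[.6193,.1526,.074]);f=proj(w,[.6193,.1526,.004]);print('exp cap top/base/foot',p.round(1),q.round(1),f.round(1))
x=[proj(w,[.6193+.02*np.cos(a),.1526+.02*np.sin(a),.004]) for a in np.linspace(0,6.28,60)];print('pad exp',np.min(x,0).round(1),np.max(x,0).round(1))
blob(w,90,(270,380,60,300))
for v in range(int(f[1])-20,int(f[1])+45,6): print(v,''.join('#' if g[v,u]<60 else '+' if g[v,u]<100 else '-' if g[v,u]<150 else '.' for u in range(285,365)))
E
```

```text
time: 25.22
eef_pos: [0.52, 0.1777, 0.1965]
tcp_rot: [0.126, 0.952, -0.037, 0.278]
contact_force: [-0.6, -0.7, -0.9]
opening: 0.481
finger_force: 0.0
exp cap top/base/foot [327.2 221.8] [327.1 200.3] [327.  148.8]
pad exp [307.3 132.9] [346.7 163.3]
[308, 135, 38, 23, 287] [324.  143.6]
[317, 183, 21, 39, 583] [326.9 200.2]
[270, 238, 9, 62, 482] [273.6 267.5]
[374, 238, 6, 62, 322] [376.8 266.7]
128 -----..-.-----------------.-------------+--------------.....---.................
134 ...............................................-................................
140 ..........................++++++++++++++++++++++++++++++++......................
146 .......................+++++++++++++++++++++++---...----+++++...................
152 .......................-++++++++++++++++++++++--....------++....................
158 ...........................--+++++++++++++++++++++++++----......................
164 ...................................................-----+--................---..
170 ----................................................-------.....................
176 ..................................................--------......................
182 ........................................-----...................................
188 ................................-+++++++++++++++++++-...........................
```

```bash
python3 -c "
from plant import ctrl, vision, workorder, get_state
print(workorder.sign_off())"
```

```text
the job is handed in; nothing more can be done
None
```

The job is handed in at about 25 s. The bottle stands upright on the pad, within about 1–2 mm by the camera check, and the neighbours still stand in place. I viewed 11 pictures, one over the limit of 10, and turned the bottle once on the bench before the final regrasp.

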